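# Pin a training-head spindle into its clamshell clamp

### The arm

A 7-joint arm with a two-finger parallel gripper is mounted at the origin on the work surface. World frame = base frame: x ahead of the robot, y to its left, z up, the work surface at z = 0. Lengths are in m, angles in degrees, forces in N, time in s.
With the tool pointing down it reaches from about 0.4 to 0.9 m from the base axis. Payload 5.6 kg.
Tool frame: the origin (TCP) lies on the centre line of the jaws, within the pads' length; the fingertips stand 8 mm ahead of it and the grasp point (between the pads) lies 11 mm behind it; z points along the fingers, y is the line along which they close (so a half turn about z gives the same grasp; the last joint's range is limited). The gripper opens to 92 mm and grips with 3 to 60 N. Pads are 20 mm wide; open, the fingers measure 128 mm over their backs; the gripper's body (75 mm by 189 mm) begins 69 mm behind the grasp point.
Start: joints at [67.38, 26.786, -0.665, 91.828, 0.344, 61.387, -3.226], TCP at [0.224, -0.61, 0.223] pointing down, gripper open.
Joint ranges: [-144.91, 144.91], [-17.63, 115.5], [-89.93, 88.59], [15.96, 139.68], [-74.01, 254.01], [8.47, 105.57], [-167.45, 167.45]. Speed limits (degrees/s): [147.25, 147.25, 180, 180, 180, 180, 180].

### API

Orientations are given as [roll, pitch, yaw] about the fixed x, y, z axes, in that order (R = Rz(yaw) Ry(pitch) Rx(roll)).
In Python, from cell import sense, snapshot, sign_off gives the robot as it stands.
- The arm moves only by the shell command python3 -m pendant 'ROWS' [OPENING] [FORCE]. ROWS is a JSON list of rows, 1 to 5 of them, each of 4 numbers: dx, dy, dz in m, then a turn about the tool's z in degrees; each row is the pose to reach, as a shift and turn from the pose commanded when the command began, along the tool's axes at that moment; what a row does not reach only later rows make up. A row lasts 1/12 s, in which the tool goes at most 0.0417 m and 7.16 degrees, less where a joint would pass 70% of its speed; a pose out of reach is approached as far as the arm can. OPENING is the finger opening in m, set as the command begins (- or left out keeps the last). The fingers move at their own pace and stop on an object; FORCE is the grip in N (left out, the last holds). Time passes only in rows, so rows that do not move let the fingers close. It prints the time, the measured TCP pose, the force, the opening and the grip force at its end.
- sense(): the state, without advancing time (a new reading comes with each control period).
- snapshot(name): name is "scene" or "top"; returns a dict with "img" (384x512x3 uint8, red, green, blue), "K" (3x3 intrinsics, pixels), "k1" (the pictures are not rectified: a ray, as slopes to the right and down, at radius r is drawn at 1 + k1 r^2 times it, then the intrinsics apply), "position" and "rotation" of the camera in the world. Camera axes: x right, y down, z forward; pixel columns grow to the right and rows downward; lengths in m; the calibration is good to about 2 mm. A picture is of the moment at which its call begins. There is no depth.
- sign_off(): hands the job in; it is judged then, once.
The state is a dict: "time_s": time; "qpos": joint angles; "joint_vel": joint speeds; "tau": joint torques, N m; "position": TCP position; "orientation": TCP orientation; "contact_force": force on the tool from outside, world axes, zero at the start; "torque": the same for the moment, N m; "grip_width": finger opening in m; "grasp_force": force on a finger pad.
Only numpy, scipy, OpenCV 4.12 (cv2) and the standard library are available. Lean on these libraries where they do the work, as an engineer would, in place of code of your own. Each camera call takes 0.05 s, during which the arm holds its last target. There are 200 camera calls.

### The job

Roll the steel spindle along the clamp's bed (do not lift it) until it drops into its seat, then swing the hinged jaw shut over it and push the pin with the plain cylindrical head down through the jaw and base holes until its head sits on the jaw. Finish while still holding: keep pressing the pin firmly down so that the jaw stays pressed shut, and do not let go. Leave the other two pins and everything else on the table where they are.

Things in the scene. Friction and masses are not known exactly. Their poses are not given: they have to be found in the camera images.
- clamp: Aluminium clamp base, fixed. Origin under it on the table; x from the bed to the hinge, y along seat and hinge axis, z up; mm. Bed: level top z 22, x -120 to 0, 110 wide (y); 5 mm side rails to z 30, 5 mm stop strip to z 26 at its -x end. Seat: slot across the bed, x 0 to 28, floor z 16. Hinge wall x 28 to 68, top z 43, lugs to 58. Pin hole 14 mm wide, through the bed at x -45, y 0.
- seat (a point): Where the centre of the spindle rests when it lies in the seat slot: clamp frame x 13, y 0, z 30 mm.
- base_hole (a point): Centre of the mouth of the 14 mm hole in the bed (clamp frame x -45, y 0, z 22 mm).
- spindle: Loose steel spindle across the bed, parallel to clamp y, 0.22 kg. Origin at its centre, own y along it. Shank 16 mm thick, 96 mm long; two collars 28 mm across, 30 to 42 mm either side of the middle, on which it rolls (shank 6 mm clear of the bed). Starts at clamp x -90 to -55, centre 36 mm above the table. Pushed by the shank with the fingertips it rolls, and drops 6 mm into the seat.
- jaw (a joint): Hinge of the upper half (jaw), rad. 0 = shut, grows as it opens; starts at 1.75 to 2.05 (past upright, leaning away to clamp +x). Friction in the hinge (0.22 N m) keeps it where it is left; end stop at 0.
- jaw_hinge (a point): Middle of the jaw's hinge axis (along clamp y), clamp frame x 48, y 0, z 51 mm. Shut, the jaw is a plate 50 mm wide (y), 8 mm thick, top 55 mm above the table, that reaches 130 mm from this axis towards clamp -x, with a block under it, 75 to 111 mm from the axis, reaching down to the bed around the pin hole.
- jaw_hole (a point): Mouth of the 14 mm through hole in the jaw's outer face (the top when shut), 93 mm from the hinge axis along the jaw; 32 mm deep. Directly above base_hole when the jaw is shut. Moves with the jaw.
- jaw_edge (a point): Middle of the outer-face edge at the jaw's free end, 130 mm from the hinge axis along the jaw, 4 mm to the outer side. Moves with the jaw.
- pin: The pin to use: loose, steel, 90 g, with a plain cylindrical head 20 mm across and 30 mm tall. Origin: centre of the head's underside, z up along the pin. Shank 12 mm thick, 48 mm long, the last 6 mm tapered to 8 mm. Starts upright in one of the stand's holes, head on the stand 54 mm above the table. Fully home when its head rests on the shut jaw, 55 mm above the table.
- pin_tip (a point): Centre of the pin's lower end, 48 mm below its origin.
- stand: White plastic block, fixed, 60 (own x) by 180 (own y) by 54 mm high, three 14 mm through holes on its own y axis at -60, 0 and 60 mm. Origin under its centre on the table. It holds three pins, which place is which varies.
- ball_pin: Another pin in the stand, with a ball head 30 mm across, top 33 mm above the stand. Not to be used. Origin on the stand's top.
- disc_pin: Another pin in the stand, with a flat disc head 34 mm across, 10 mm tall. Not to be used. Origin on the stand's top.
- comb: Black tail comb lying loose between clamp and stand, 200 x 25 x 5 mm; origin near its middle on the table.
- spray: Amber spray bottle with black trigger, 76 mm across, 155 mm tall, standing loose beyond the stand; origin under it.
- rod_a: Small perm rod, 84 mm long, 14 mm thick, lying loose to the right of the clamp; origin under its middle.
- rod_b: The same sort of perm rod as the other, nearby; origin under its middle.
- clip_cup: White plastic cup, 72 mm across, 80 mm tall, standing loose far right; origin under it.

How it is judged:
By the outcome, as a careful person would: the job done as asked, in the order asked, and still so for the second after the job is handed in, while the arm keeps its last pose, push and grip.
It also fails if it takes over 72 s, if anything falls off the work surface, if the arm or the gripper's body presses on something with over 40 N, if the wrist force passes 120 N, or if a joint passes its speed limit or range.

## Working session

There is one attempt and no reset: what is moved stays moved. The work goes in short steps, Python scripts to look and compute and a shell command to move; the robot and the scene stay as the last step left them, time stands still between calls to the robot, and variables do not carry over. Pictures are saved under pics/ and viewed, at most 10 in all, crops included, and the job is handed in when it is done.

```bash
ls; mkdir -p pics; cat > h.py <<'E'
import numpy as np, cv2, pickle
from cell import sense, snapshot
def shot(name, fn):
    s=snapshot(name); pickle.dump(s,open(f'pics/{fn}.pkl','wb')); cv2.imwrite(f'pics/{fn}.png',s['img'][:,:,::-1]); return s
def load(fn): return pickle.load(open(f'pics/{fn}.pkl','rb'))
def D(s): return np.array([s['k1'],0,0,0,0.])
def ray(s,u,v):
    p=cv2.undistortPoints(np.array([[[u,v]]],float),np.array(s['K'],float),D(s))[0,0]
    d=np.array(s['rotation'])@np.array([p[0],p[1],1]); return np.array(s['position'],float),d/np.linalg.norm(d)
def onz(s,u,v,z):
    o,d=ray(s,u,v); return o+d*(z-o[2])/d[2]
def tri(*obs):
    A=np.zeros((3,3));b=np.zeros(3);L=[]
    for s,u,v in obs:
        o,d=ray(s,u,v);P=np.eye(3)-np.outer(d,d);A+=P;b+=P@o;L.append((o,d))
    X=np.linalg.solve(A,b); return X,[np.linalg.norm(np.cross(X-o,d)) for o,d in L]
def proj(s,X):
    R=np.array(s['rotation']);p=(np.atleast_2d(X)-s['position'])@R
    x=p[:,:2]/p[:,2:];r2=(x**2).sum(1,keepdims=True);x=x*(1+s['k1']*r2);K=np.array(s['K'])
    return x*[K[0,0],K[1,1]]+[K[0,2],K[1,2]]
E
python3 - <<'E'
from h import *
for n in ('scene','top'):
    s=shot(n,n+'0'); print(n,s['K'],s['k1'],s['position'],s['rotation'])
a,b=[cv2.imread(f'pics/{n}0.png') for n in('scene','top')]
print({k:np.round(v,3).tolist() for k,v in sense().items()})
E
```

```text
pics
scene [[404.34698585   0.         255.9528484 ]
 [  0.         404.34698585 194.74295663]
 [  0.           0.           1.        ]] -0.026326927879257684 [ 0.92199412 -0.5470309   0.87873983] [-1.43424757e+02 -1.18072517e-01  3.28604089e+01]
top [[388.7840089    0.         258.93396601]
 [  0.         388.7840089  189.82797739]
 [  0.           0.           1.        ]] -0.06947402139072979 [ 0.49041776 -0.0353496   1.08960276] [-1.73331603e+02  2.74464877e-02 -8.99461874e+01]
{'time_s': 0.1, 'qpos': [67.381, 26.833, -0.665, 91.874, 0.346, 61.387, -3.225], 'joint_vel': [0.095, -0.04, -0.014, -0.268, 0.056, 0.019, 0.045], 'tau': [0.001, -52.164, -0.012, -24.436, -0.057, 0.014, 0.0], 'position': [0.224, -0.61, 0.222], 'orientation': [-179.909, 0.009, 20.154], 'contact_force': [0.372, -0.208, -0.352], 'torque': [-0.008, 0.041, -0.012], 'grasp_force': 0.0, 'grip_width': 0.092}
```

View pics/scene0.png

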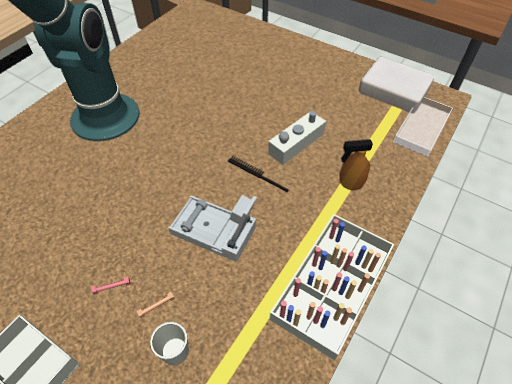

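View pics/top0.png

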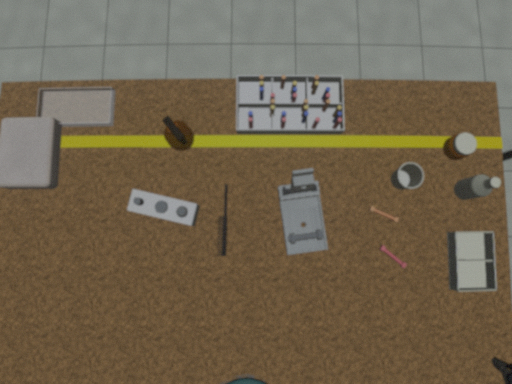

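The top view shows the stand at about (162,207), the clamp at (303,217) and the spindle at (305,237). The rotations are given as rpy, so I'll convert them, then zoom in with one composite picture.

```bash
sed -i "s/s=snapshot(name); /s=snapshot(name); s['rotation']=Rotation.from_euler('xyz',s['rotation'],degrees=True).as_matrix(); /; 1a from scipy.spatial.transform import Rotation" h.py
python3 - <<'E'
from h import *
for n in ('scene','top'):
    s=load(n+'0'); s['rotation']=Rotation.from_euler('xyz',s['rotation'],degrees=True).as_matrix(); pickle.dump(s,open(f'pics/{n}0.pkl','wb'))
a,b=[cv2.imread(f'pics/{n}0.png') for n in('scene','top')]
def c(im,x,y,w,h): return cv2.resize(im[y:y+h,x:x+w],(400,300),interpolation=cv2.INTER_CUBIC)
g=np.vstack([np.hstack([c(a,163,188,100,75),c(a,260,105,80,60)]),np.hstack([c(b,255,165,100,75+0),c(b,122,177,80,60)])])
cv2.imwrite('pics/c0.png',g)
s=load('top0');print(onz(s,162,207,.054),onz(s,303,225,.022)); s=load('scene0');print(onz(s,297,138,.054),onz(s,207,223,.022))
E
```

```text
[0.56492325 0.22503536 0.054     ] [ 0.51832796 -0.15553523  0.022     ]
[0.58032987 0.19975845 0.054     ] [ 0.52338743 -0.15303626  0.022     ]
```

View pics/c0.png

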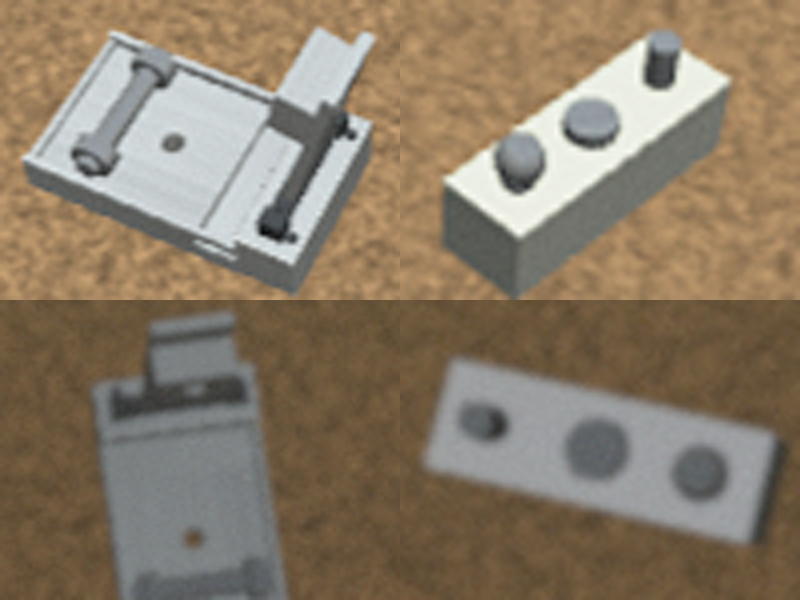

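Composite: the plain-headed pin is at the +y end of the stand. It sits at crop (662,60) in scene, with the head top at about (662,42), and at (485,420) in top. The bed hole is at scene (206,223) and top (303,224). The jaw leans back past upright. Now I'll fit the poses numerically.

```bash
python3 - <<'E'
from h import *
S,T=load('scene0'),load('top0')
k=lambda x,y,x0,y0,m:(x0+(x+.5)/m-.5,y0+(y+.5)/m-.5)
# refine bed hole: dark blob centroid
def blob(s,u,v,r,thr=None):
    g=cv2.cvtColor(s['img'],cv2.COLOR_RGB2GRAY).astype(float);u,v=int(round(u)),int(round(v))
    p=g[v-r:v+r+1,u-r:u+r+1];bg=np.median(np.r_[p[0],p[-1],p[:,0],p[:,-1]]);w=np.clip(bg-p-8,0,None)
    yy,xx=np.mgrid[v-r:v+r+1,u-r:u+r+1];return (w*xx).sum()/w.sum(),(w*yy).sum()/w.sum()
hs=blob(S,206,223,4);ht=blob(T,303,224,4)
X,e=tri((S,*hs),(T,*ht));print('hole',hs,ht,X,e,onz(S,*hs,.022),onz(T,*ht,.022))
# clamp fit from outlines: top view mask
for s,(x0,y0,x1,y1) in ((T,(265,160,340,262)),(T,(122,180,205,235))):
    hsv=cv2.cvtColor(s['img'],cv2.COLOR_RGB2HSV);m=((hsv[...,1]<60)).astype(np.uint8)
    q=np.zeros_like(m);q[y0:y1,x0:x1]=m[y0:y1,x0:x1];q=cv2.morphologyEx(q,cv2.MORPH_OPEN,np.ones((3,3)))
    n,l,st,c=cv2.connectedComponentsWithStats(q);i=1+st[1:,4].argmax();print(st[i],c[i])
    cnt=cv2.findContours((l==i).astype(np.uint8),cv2.RETR_EXTERNAL,cv2.CHAIN_APPROX_NONE)[0][0]
    print(cv2.minAreaRect(cnt))
    print(cv2.approxPolyDP(cnt,2.5,True)[:,0].tolist())
# pin heads
ps=k(662,42-0,260,105,5); pt=k(472,415-300,122,177,5)
print('pin top',tri((S,*ps),(T,*pt)), onz(S,*ps,.084),onz(T,*pt,.084))
ps=k(657,84,260,105,5); pt=k(495,427-300,122,177,5)
print('pin bottom front',onz(S,*ps,.054),onz(T,*pt,.054))
# spindle collars
for a,b in (((152,66),(255,573)),((95,156),(150,582))):
    a=k(*a,163,188,4);b=k(b[0],b[1]-300,255,165,4);print('collar',tri((S,*a),(T,*b)))
E
```

```text
hole (np.float64(205.88125613346418), np.float64(223.33905789990186)) (np.float64(303.0753768844221), np.float64(224.07035175879398)) [ 0.52119295 -0.15551954  0.0217456 ] [np.float64(0.0004215518406226234), np.float64(0.00042155184062250313)] [ 0.52163977 -0.15536964  0.022     ] [ 0.52086872 -0.15576964  0.022     ]
[ 278  168   50   87 3236] [302.22095179 213.57385661]
((301.2599792480469, 210.8199920654297), (83.72145080566406, 42.1435661315918), 81.8698959350586)
[[313, 168], [293, 170], [292, 182], [278, 186], [287, 254], [327, 249], [319, 186], [313, 177]]
[ 127  188   72   38 1667] [162.29934013 206.84463107]
((162.44175720214844, 206.82601928710938), (69.70072174072266, 24.348581314086914), 13.495734214782715)
[[131, 190], [128, 211], [186, 225], [194, 223], [196, 203], [135, 188]]
pin top (array([0.6911183 , 0.08563667, 0.31166873]), [np.float64(0.13315050294964922), np.float64(0.13315050294964895)]) [0.7741013  0.41113313 0.084     ] [0.58231741 0.07680267 0.084     ]
pin bottom front [0.77956295 0.41103885 0.054     ] [0.57863126 0.06774095 0.054     ]
collar (array([ 0.50937851, -0.17245325,  0.11537956]), [np.float64(0.016948651917889888), np.float64(0.016948651917889877)])
collar (array([ 0.47379269, -0.1479061 , -0.03819018]), [np.float64(0.024214961481784984), np.float64(0.0242149614817849)])
```

```bash
python3 - <<'E'
from h import *
from scipy.optimize import least_squares
S,T=load('scene0'),load('top0')
k=lambda x,y,x0,y0,m:(x0+(x+.5)/m-.5,y0+(y+.5)/m-.5)
ps=k(262,42,260,105,5); pt=k(72,115,122,177,5)
print('pin top',tri((S,*ps),(T,*pt)), onz(S,*ps,.084),onz(T,*pt,.084))
for a,b in (((152,66),(150,582)),((95,156),(255,573))):
    a=k(*a,163,188,4);b=k(b[0],b[1]-300,255,165,4);print('collar',tri((S,*a),(T,*b)))
# silhouette fit: stand box + clamp yaw using scipy on mask contours
def mask(s,poly):pass
def fit(boxes,x0,rois,fix=None):
    # maximise overlap of rendered hull of boxes with low-sat mask, both views, 4x supersampled coords
    from scipy.optimize import minimize
    Ms=[]
    for s,(a,b,c,d) in zip((S,T),rois):
        hsv=cv2.cvtColor(s['img'],cv2.COLOR_RGB2HSV);m=np.zeros(hsv.shape[:2],np.float32);sat=hsv[...,1].astype(np.float32)
        m[b:d,a:c]=(sat[b:d,a:c]<65);Ms.append(cv2.resize(m[b:d,a:c],None,fx=4,fy=4,interpolation=cv2.INTER_LINEAR))
    def cost(p):
        x,y,w=p;c_,s_=np.cos(w),np.sin(w);f=0
        for s,M,(a,b,c,d) in zip((S,T),Ms,rois):
            R=np.zeros(M.shape,np.uint8)
            for B in boxes:
                P=np.array([[X*c_-Y*s_+x,X*s_+Y*c_+y,Z] for X in B[0] for Y in B[1] for Z in B[2]])
                q=(proj(s,P)-[a,b]+.5)*4-.5
                cv2.fillConvexPoly(R,cv2.convexHull(np.round(q*16).astype(np.int32)),1,shift=4)
            f+=np.abs(R-M).sum()/16
        return f
    r=minimize(cost,x0,method='Nelder-Mead',options=dict(initial_simplex=np.array(x0)+np.array([[0,0,0],[.006,0,0],[0,.006,0],[0,0,.06]])))
    return r.x,r.fun
st,f=fit([((-.03,.03),(-.09,.09),(0,.054))],[.567,.225,np.radians(-13.5)],[(264,108,330,166),(122,183,202,230)])
print('stand',st,np.degrees(st[2]),f)
c,s=np.cos(st[2]),np.sin(st[2]);print('pin hole',st[0]-s*.06,st[1]+c*.06)
for hw in (.055,.06):
    cb=[((-.125,.028),(-hw,hw),(0,.03)),((.028,.068),(-hw,hw),(0,.043))]
    for th in (1.9,):
        al=np.array([-np.cos(th),np.sin(th)]);n=np.array([-np.sin(th),-np.cos(th)])
    cl,f=fit(cb,[.521+.045,-.1555+.006,.14],[(165,190,262,262),(265,184,340,262)])
    c,s=np.cos(cl[2]),np.sin(cl[2]);print('clamp',hw,cl,np.degrees(cl[2]),f,'hole',cl[0]-.045*c,cl[1]-.045*s)
E
```

```text
pin top (array([0.58066694, 0.28582164, 0.08350699]), [np.float64(0.0016675898052359436), np.float64(0.001667589805235684)]) [0.57975065 0.28392375 0.084     ] [0.58197029 0.28674079 0.084     ]
collar (array([ 0.48867825, -0.12540506,  0.04494309]), [np.float64(0.0027660788500501045), np.float64(0.002766078850050055)])
collar (array([ 0.49587294, -0.19574102,  0.03837112]), [np.float64(0.0011290476428736154), np.float64(0.0011290476428736952)])
stand [ 0.56636697  0.22905859 -0.22273404] -12.761720234062832 196.150390625
pin hole 0.5796207863830881 0.28757641735884176
clamp 0.055 [ 0.56763385 -0.14863649  0.13867627] 7.9455648613581555 586.060546875 hole 0.5230658597062252 -0.15485694226623378
clamp 0.06 [ 0.56769857 -0.14630379  0.14903291] 8.538956656063807 856.083984375 hole 0.5231973928321685 -0.15298547291837744
```

```bash
cat >> h.py <<'E'
C0=np.array([.5658,-.1492,0]);CY=np.radians(8.)
def clamp(x,y,z):
    c,s=np.cos(CY),np.sin(CY);return C0+[x*c-y*s,x*s+y*c,z]
def delta(X,yaw=None,n=''):
    s=sense();R=Rotation.from_euler('xyz',s['orientation'],degrees=True).as_matrix()
    d=R.T@(np.array(X)-s['position']);t=0 if yaw is None else -((yaw-s['orientation'][2]+180)%360-180)
    print(n,'delta',d.round(4),'turn',round(t,1),'rows',np.linalg.norm(d)/.0417)
E
python3 - <<'E'
from h import *
T,S=load('top0'),load('scene0')
h=clamp(.048,0,.051);ex=clamp(1,0,0)-clamp(0,0,0);ey=clamp(0,1,0)-clamp(0,0,0)
for th in np.arange(1.7,2.11,.05):
    P=[h+.13*(-np.cos(th)*ex+np.sin(th)*np.array([0,0,1]))+.004*(np.sin(th)*ex+np.cos(th)*np.array([0,0,1]))+w*ey for w in(.025,-.025)]
    print(round(th,2),proj(T,P).round(1).tolist(),((proj(S,P)-[163,188])*4).round(0).tolist())
delta(clamp(-.099,0,.20),8)
E
```

```text
1.7 [[292.8, 175.8], [313.6, 172.9]] [[350.0, 23.0], [309.0, 93.0]]
1.75 [[292.3, 173.2], [313.1, 170.4]] [[360.0, 29.0], [320.0, 99.0]]
1.8 [[291.9, 170.7], [312.6, 167.9]] [[371.0, 34.0], [331.0, 104.0]]
1.85 [[291.4, 168.3], [312.1, 165.5]] [[382.0, 40.0], [342.0, 111.0]]
1.9 [[291.0, 165.9], [311.6, 163.1]] [[392.0, 47.0], [352.0, 117.0]]
1.95 [[290.5, 163.7], [311.0, 160.9]] [[402.0, 53.0], [363.0, 124.0]]
2.0 [[290.0, 161.5], [310.5, 158.7]] [[412.0, 60.0], [373.0, 131.0]]
2.05 [[289.6, 159.4], [310.0, 156.6]] [[422.0, 67.0], [383.0, 138.0]]
2.1 [[289.1, 157.4], [309.4, 154.7]] [[431.0, 74.0], [393.0, 145.0]]
 delta [ 0.383  -0.3353  0.0222] turn 12.2 rows 12.21919053025611
```

```bash

python3 -m pendant '[[0.03,-0.026,0],[0.06,-0.052,0],[0.09,-0.079,0],[0.12,-0.105,0],[0.15,-0.131,0]]' 0.012 30 2>&1 | tail -3 || true
python3 -m pendant '[[0.03,-0.026,0,0],[0.06,-0.052,0,0],[0.09,-0.079,0,0],[0.12,-0.105,0,0],[0.15,-0.131,0,0]]' 0.012 30
python3 - <<'E'
from h import *
delta(clamp(-.099,0,.20),8)
E
```

```text
Traceback (most recent call last):
ValueError: each row has 4 numbers
time_s: 0.52
position: [0.3199, -0.4336, 0.2222]
orientation: [-180.0, 0.0, 20.1]
contact_force: [1.2, 0.1, 0.3]
grip_width: 0.0606
grasp_force: 0.0
 delta [ 0.2319 -0.2032  0.0223] turn 12.1 rows 7.413717030525081
```

```bash

python3 -m pendant '[[0.03,-0.026,0,0],[0.06,-0.052,0,0],[0.09,-0.079,0,0],[0.12,-0.105,0,0],[0.15,-0.131,0,0]]'
python3 -m pendant '[[0.03,-0.026,0,0],[0.06,-0.052,0,0],[0.082,-0.072,0.011,6],[0.082,-0.072,0.022,12.1],[0.082,-0.072,0.022,12.1]]'
python3 - <<'E'
from h import *
delta(clamp(-.099,0,.10),8,'above')
delta(clamp(-.099,0,.0365),8,'low')
E
```

```text
time_s: 0.93
position: [0.4156, -0.259, 0.2225]
orientation: [180.0, 0.0, 20.1]
contact_force: [0.1, 0.2, -0.2]
grip_width: 0.0268
grasp_force: 0.0
time_s: 1.35
position: [0.4668, -0.1627, 0.1987]
orientation: [-179.9, 0.2, 8.1]
contact_force: [-0.1, -0.1, -0.1]
grip_width: 0.0117
grasp_force: 0.0
above delta [0.0013 0.0006 0.0987] turn 0.1 rows 2.3664845518591413
low delta [0.0015 0.0007 0.1622] turn 0.1 rows 3.889217220148089
```

```bash

python3 -m pendant '[[0,0,0.03,0],[0,0,0.06,0],[0,0,0.09,0],[0,0,0.12,0],[0,0,0.13,0]]'
python3 -m pendant '[[0,0,0.015,0],[0,0,0.025,0],[0,0,0.032,0],[0,0,0.032,0]]'
python3 - <<'E'
from h import *
shot('scene','s1');shot('top','t1')
a,b=cv2.imread('pics/s1.png'),cv2.imread('pics/t1.png')
def c(im,x,y,w,h): return cv2.resize(im[y:y+h,x:x+w],(400,400),interpolation=cv2.INTER_CUBIC)
cv2.imwrite('pics/c1.png',np.hstack([c(a,150,165,110,110),c(b,255,165,100,100)]))
E
```

```text
time_s: 1.77
position: [0.4645, -0.1657, 0.0673]
orientation: [-179.9, 0.3, 8.1]
contact_force: [-0.5, -0.3, -0.1]
grip_width: 0.0116
grasp_force: 0.0
time_s: 2.1
position: [0.4669, -0.1654, 0.038]
orientation: [-180.0, 0.1, 8.1]
contact_force: [0.3, -0.2, -0.2]
grip_width: 0.0119
grasp_force: 0.0
```

View pics/c1.png

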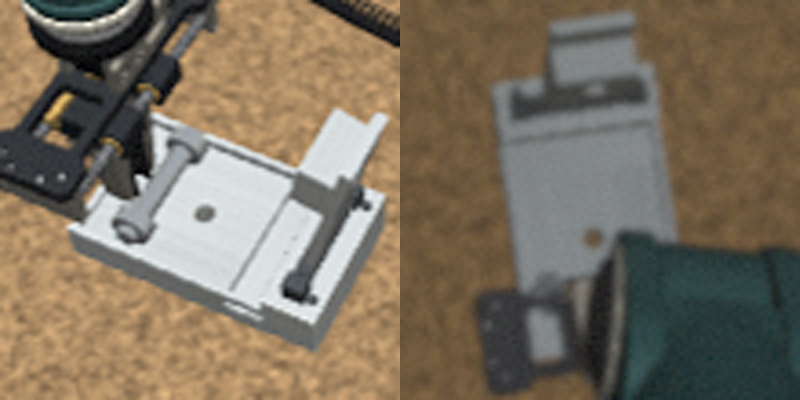

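The fingers (crop left, 125,180) stand behind the shank and between the collars, as planned. Now I'll roll it.

```bash

python3 -m pendant '[[0.006,0.000,0.001,0],[0.012,0,0.001,0],[0.018,0,0.001,0],[0.024,0,0.001,0],[0.03,0,0.001,0]]'
python3 -m pendant '[[0.006,0,0,0],[0.012,0,0,0],[0.018,0,0,0],[0.024,0,0,0],[0.03,0,0,0]]'
python3 -m pendant '[[0.005,0,0,0],[0.01,0,0,0],[0.014,0,0,0],[0.018,0,0,0],[0.02,0,0,0]]'
python3 - <<'E'
from h import *
shot('scene','s2');shot('top','t2')
a,b=cv2.imread('pics/s2.png'),cv2.imread('pics/t2.png')
def c(im,x,y,w,h): return cv2.resize(im[y:y+h,x:x+w],(400,400),interpolation=cv2.INTER_CUBIC)
cv2.imwrite('pics/c2.png',np.hstack([c(a,150,165,110,110),c(b,255,165,100,100)]))
R=np.linalg.inv(Rotation.from_euler('z',8,degrees=True).as_matrix())
print(R@(np.array(sense()['position'])-C0))
E
```

```text
time_s: 2.62
position: [0.4983, -0.1607, 0.0379]
orientation: [180.0, -0.0, 8.1]
contact_force: [-0.6, -0.3, -0.0]
grip_width: 0.0124
grasp_force: 0.1
time_s: 3.03
position: [0.5275, -0.1565, 0.0375]
orientation: [-180.0, 0.0, 8.1]
contact_force: [0.2, 0.3, 0.3]
grip_width: 0.0121
grasp_force: 0.1
time_s: 3.45
position: [0.5473, -0.1538, 0.0376]
orientation: [180.0, -0.0, 8.1]
contact_force: [0.2, 0.5, -0.2]
grip_width: 0.0119
grasp_force: 0.0
[-0.01921832 -0.00188183  0.03755623]
```

View pics/c2.png

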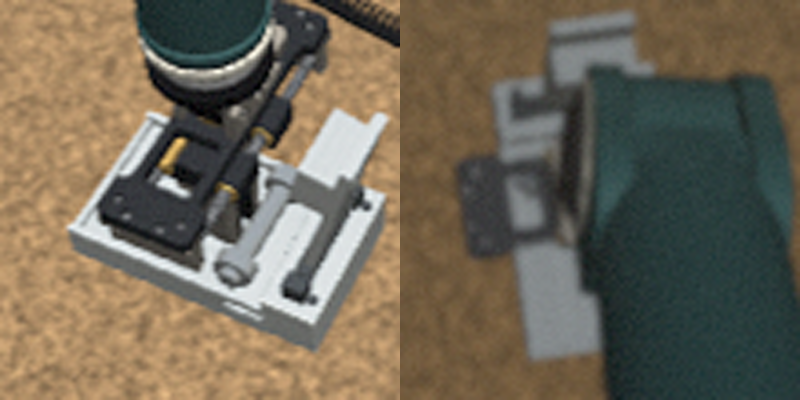

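```bash
python3 - <<'E'
from h import *
s=load('s2')
for P in ((-.001,-.048,.036),(.003,-.048,.035),(.013,-.048,.03)):
    print(P,((proj(s,clamp(*P))-[150,165])/.275).round(0))
E
python3 -m pendant '[[0.002,0,0,0],[0.004,0,0,0],[0.006,0,0,0],[0.008,0,0,0],[0.008,0,0,0]]'
python3 - <<'E'
from h import *
s=shot('scene','s3')
a=cv2.imread('pics/s3.png');b=cv2.imread('pics/s2.png')
c=lambda im:cv2.resize(im[165:275,150:260],(400,400),interpolation=cv2.INTER_CUBIC)
cv2.imwrite('pics/c3.png',np.hstack([c(b),c(a)]))
E
```

```text
(-0.001, -0.048, 0.036) [[224. 280.]]
(0.003, -0.048, 0.035) [[229. 283.]]
(0.013, -0.048, 0.03) [[243. 293.]]
time_s: 3.97
position: [0.5551, -0.1526, 0.0376]
orientation: [180.0, -0.0, 8.1]
contact_force: [-0.6, -0.3, -0.3]
grip_width: 0.0122
grasp_force: 0.0
```

View pics/c3.png

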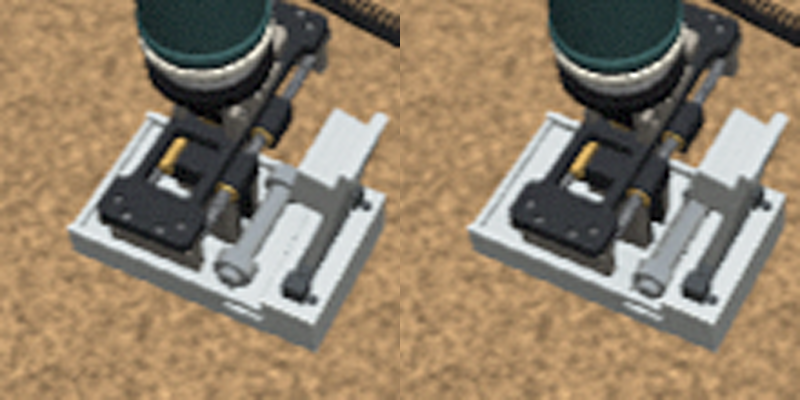

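Right crop: the spindle moved down and to the right into the slot, which matches the seat. Next I'll lift and go behind the jaw. By projection it leans at about 1.8 rad.

```bash

python3 -m pendant '[[-0.002,0,-0.03,0],[-0.002,0,-0.065,0],[-0.002,0,-0.105,0],[-0.002,0,-0.145,0],[-0.002,0,-0.182,0]]'
python3 -m pendant '[[0.03,-0.001,0,0],[0.065,-0.002,0,0],[0.1,-0.002,0,0],[0.115,-0.002,0,0],[0.115,-0.002,0,0]]'
python3 - <<'E'
from h import *
s=shot('scene','s4');t=shot('top','t4')
delta(clamp(.102,0,.158),8)
b,a=cv2.imread('pics/s4.png'),cv2.imread('pics/t4.png')
cv2.imwrite('pics/c4.png',np.hstack([cv2.resize(b[145:265,150:270],(400,400),interpolation=cv2.INTER_CUBIC),cv2.resize(a[155:265,240:350],(400,400),interpolation=cv2.INTER_CUBIC)]))
E
```

```text
time_s: 4.43
position: [0.5524, -0.1529, 0.2218]
orientation: [180.0, -0.0, 8.1]
contact_force: [1.1, -0.3, -0.4]
grip_width: 0.0121
grasp_force: 0.0
time_s: 4.85
position: [0.6687, -0.1332, 0.2187]
orientation: [-179.9, -0.1, 8.2]
contact_force: [-0.2, 0.3, 0.0]
grip_width: 0.0119
grasp_force: 0.0
 delta [0.0013 0.0005 0.0607] turn 0.1 rows 1.4561427766656267
```

View pics/c4.png

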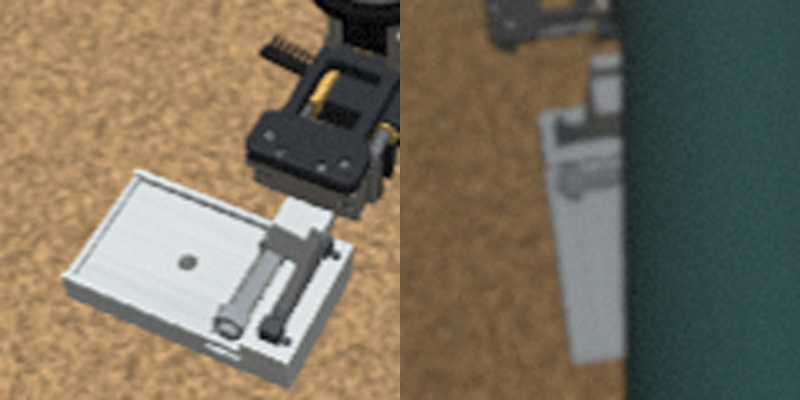

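The spindle lies in the seat slot (left crop 230,325 to 265,265) and the fingers are beyond the jaw. I'll descend and sweep the jaw along its arc.

```bash

python3 -m pendant '[[0.001,0,0.025,0],[0.001,0,0.05,0],[0.001,0,0.06,0],[0.001,0,0.06,0]]'
python3 -m pendant '[[-0.01,0,0,0],[-0.02,0,0,0],[-0.03,0,0,0],[-0.04,0,0,0],[-0.04,0,0,0]]'
python3 -m pendant '[[-0.013,0,0,0],[-0.026,0,0.001,0],[-0.038,0,0.005,0],[-0.05,0,0.010,0]]'
python3 -m pendant '[[-0.011,0,0.007,0],[-0.0215,0,0.0155,0],[-0.03,0,0.025,0],[-0.038,0,0.0355,0]]'
python3 -m pendant '[[-0.006,0,0.012,0],[-0.011,0,0.0235,0],[-0.0135,0,0.035,0],[-0.0154,0,0.046,0],[-0.0154,0,0.049,0]]'
python3 - <<'E'
from h import *
delta(clamp(-.042,0,.063),8)
E
```

```text
time_s: 5.28
position: [0.6642, -0.1353, 0.1568]
orientation: [-179.9, 0.3, 8.0]
contact_force: [0.0, 0.5, -0.3]
grip_width: 0.0118
grasp_force: 0.0
time_s: 5.7
position: [0.6266, -0.1413, 0.1614]
orientation: [179.9, -0.1, 8.0]
contact_force: [0.2, 0.4, 0.2]
grip_width: 0.0118
grasp_force: 0.0
time_s: 6.03
position: [0.5788, -0.1476, 0.151]
orientation: [179.9, -0.2, 8.0]
contact_force: [0.9, 0.6, 2.7]
grip_width: 0.0117
grasp_force: 1.0
time_s: 6.37
position: [0.5406, -0.1532, 0.1149]
orientation: [179.9, -0.1, 8.0]
contact_force: [0.5, -1.0, 0.6]
grip_width: 0.0122
grasp_force: 1.1
time_s: 6.78
position: [0.5241, -0.1552, 0.0639]
orientation: [-180.0, 0.1, 8.0]
contact_force: [-0.6, -0.3, 1.9]
grip_width: 0.0124
grasp_force: 0.5
 delta [ 0.0001 -0.0001  0.0009] turn 0.0 rows 0.02217678330865979
```

Press gently to confirm the end stop, then lift clear and look.

```bash

python3 -m pendant '[[0,0,0.002,0],[0,0,0.003,0],[0,0,0.003,0]]'
python3 -m pendant '[[0,0,-0.03,0],[0,0,-0.07,0],[0,0,-0.11,0],[0,0,-0.15,0],[0,0,-0.15,0]]' 0.04 30
python3 - <<'E'
from h import *
st=np.array([.5664,.2291]);print('pin est',0.5803,.2868)
delta([.5803,.2868,.215],-90-12.8,'a');delta([.5803,.2868,.215],90-12.8,'b');print(sense()['qpos'])
E
```

```text
time_s: 7.03
position: [0.5244, -0.1551, 0.0633]
orientation: [180.0, 0.2, 8.0]
contact_force: [-5.9, 1.3, 10.4]
grip_width: 0.012
grasp_force: 5.8
time_s: 7.45
position: [0.5303, -0.1556, 0.2208]
orientation: [179.7, -0.8, 8.1]
contact_force: [1.3, 0.8, 0.3]
grip_width: 0.0399
grasp_force: 0.0
pin est 0.5803 0.2868
a delta [ 0.1115 -0.4311  0.0047] turn 110.9 rows 10.678390056157621
b delta [ 0.1115 -0.4311  0.0047] turn -69.1 rows 10.678390056157621
[ 24.82930111  18.09399393 -14.51004747 105.64642419   5.46946077
  56.06318236 -73.91664693]
```

```bash

python3 -m pendant '[[0.01,-0.039,0,0],[0.02,-0.078,0,0],[0.03,-0.117,0,0],[0.04,-0.156,0,0],[0.05,-0.195,0,0]]'
python3 -m pendant '[[0.01,-0.039,0,0],[0.02,-0.078,0,0],[0.03,-0.117,0,0],[0.04,-0.156,0,0],[0.05,-0.195,0,0]]'
python3 -m pendant '[[0,0,0,7],[0,0,0,14],[0,0,0,21],[0,0,0,28],[0,0,0,35]]'
python3 -m pendant '[[0,0,0,7],[0,0,0,14],[0,0,0,21],[0,0,0,28],[0,0,0,35]]'
python3 -m pendant '[[0,0,0,7],[0,0,0,14],[0,0,0,21],[0,0,0,28],[0,0,0,35]]'
python3 - <<'E'
from h import *
delta([.5803,.2868,.215],-102.8);print(sense()['qpos'])
s=shot('scene','s5');t=shot('top','t5')
for n in('s5','t5'):
    m=load(n)
b,a=cv2.imread('pics/s5.png'),cv2.imread('pics/t5.png')
cv2.imwrite('pics/c5.png',np.hstack([cv2.resize(b[80:270,150:340],(400,400),interpolation=cv2.INTER_CUBIC),cv2.resize(a[155:265,240:350],(400,400),interpolation=cv2.INTER_CUBIC)]))
E
```

```text
time_s: 7.87
position: [0.5477, 0.0472, 0.2127]
orientation: [180.0, -0.1, 8.0]
contact_force: [0.5, -0.8, -0.0]
grip_width: 0.0402
grasp_force: 0.0
time_s: 8.28
position: [0.5698, 0.2475, 0.2124]
orientation: [-180.0, -0.0, 8.0]
contact_force: [1.4, 0.0, 0.1]
grip_width: 0.0398
grasp_force: 0.0
time_s: 8.7
position: [0.5697, 0.2458, 0.2122]
orientation: [-180.0, -0.0, -27.3]
contact_force: [-0.8, -0.4, -0.3]
grip_width: 0.0402
grasp_force: 0.0
time_s: 9.12
position: [0.569, 0.2441, 0.2094]
orientation: [179.6, 0.1, -56.8]
contact_force: [0.5, -0.2, -1.9]
grip_width: 0.0396
grasp_force: 0.0
time_s: 9.53
position: [0.5686, 0.2453, 0.2104]
orientation: [179.4, -0.1, -83.9]
contact_force: [0.6, -3.2, -3.4]
grip_width: 0.0401
grasp_force: 0.0
 delta [-0.04   -0.016  -0.0048] turn 18.9 rows 1.0388624355961755
[ -70.63282904   39.4445621    66.46840991   99.46690061  -38.76590995
   68.39956923 -167.07799881]
```

View pics/c5.png

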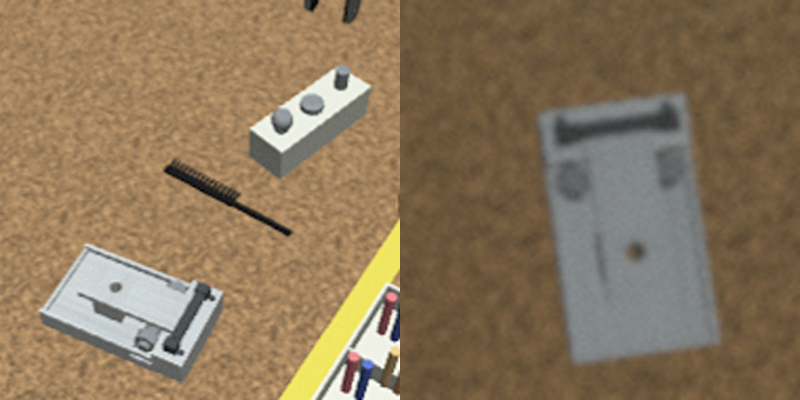

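The jaw is shut flat with its hole showing at top crop (635,252), scene crop (115,287). The spindle is seated, with its collars either side of the jaw. Joint 7 is near its limit, so I'll turn back the other way.

```bash

python3 -m pendant '[[0,0,0,-7],[0,0,0,-14],[0,0,0,-21],[0,0,0,-28],[0,0,0,-35]]' |head -1
python3 -m pendant '[[0,0,0,-7],[0,0,0,-14],[0,0,0,-21],[0,0,0,-28],[0,0,0,-35]]'|head -1
python3 -m pendant '[[0,0,0,-7],[0,0,0,-14],[0,0,0,-21],[0,0,0,-28],[0,0,0,-35]]'|head -1
python3 -m pendant '[[0,0,0,-7],[0,0,0,-14],[0,0,0,-21],[0,0,0,-28],[0,0,0,-35]]'
python3 - <<'E'
from h import *
delta([.5803,.2868,.215],77.2);print(sense()['qpos'])
S,T=load('s5'),load('t5')
def blob(s,u,v,r):
    g=cv2.cvtColor(s['img'],cv2.COLOR_RGB2GRAY).astype(float);u,v=int(round(u)),int(round(v))
    p=g[v-r:v+r+1,u-r:u+r+1];bg=np.median(np.r_[p[0],p[-1],p[:,0],p[:,-1]]);w=np.clip(bg-p-8,0,None)
    yy,xx=np.mgrid[v-r:v+r+1,u-r:u+r+1];return (w*xx).sum()/w.sum(),(w*yy).sum()/w.sum()
hs=blob(S,150+115*.475,80+287*.475,4);ht=blob(T,304.2,224,4)
print(hs,ht,tri((S,*hs),(T,*ht)),onz(S,*hs,.055),onz(T,*ht,.055))
E
```

```text
time_s: 10.05
time_s: 10.47
time_s: 10.88
time_s: 11.3
position: [0.5685, 0.2456, 0.2106]
orientation: [-179.6, 0.4, 57.0]
contact_force: [0.1, -0.1, -0.6]
grip_width: 0.0401
grasp_force: 0.0
 delta [ 0.041  -0.0126 -0.0046] turn -20.2 rows 1.033219214616776
[-49.73546122  26.68981648  31.51331811  98.25710797 -15.84905592
  60.10247142 -45.87441155]
(np.float64(204.5918516711393), np.float64(216.03098316662602)) (np.float64(304.5843137254902), np.float64(223.62614379084968)) (array([ 0.5214472 , -0.1557254 ,  0.05532257]), [np.float64(0.00047138285146304813), np.float64(0.000471382851463233)]) [ 0.52165784 -0.15527506  0.055     ] [ 0.52110253 -0.15607509  0.055     ]
```

```bash

python3 -m pendant '[[0,0,0,-7],[0,0,0,-14],[0,0,0,-20.2],[0,0,0,-20.2]]'
python3 - <<'E'
from h import *
from scipy.optimize import minimize
S,T=load('s5'),load('t5')
an=np.linspace(0,2*np.pi,24,endpoint=False)
def render(s,x,y,roi):
    a,b,c,d=roi;P=np.array([[x+.01*np.cos(t),y+.01*np.sin(t),z] for t in an for z in(.054,.084)])
    R=np.zeros(((d-b)*8,(c-a)*8),np.float32);q=(proj(s,P)-[a,b]+.5)*8-.5
    cv2.fillConvexPoly(R,cv2.convexHull(np.round(q*16).astype(np.int32)),1,shift=4);return cv2.resize(R,(c-a,d-b),interpolation=cv2.INTER_AREA)
def cost(p,which):
    f=0
    for s in which:
        u,v=proj(s,[.58,.287,.07])[0].astype(int);roi=(u-6,v-7,u+7,v+8)
        g=cv2.cvtColor(s['img'],cv2.COLOR_RGB2GRAY).astype(float)[roi[1]:roi[3],roi[0]:roi[2]]
        sat=cv2.cvtColor(s['img'],cv2.COLOR_RGB2HSV)[roi[1]:roi[3],roi[0]:roi[2],1]
        R=cv2.GaussianBlur(render(s,*p,roi),(0,0),.6)
        ok=cv2.dilate((sat>70).astype(np.uint8),np.ones((1,1)))==0
        A=np.c_[R[ok],np.ones(ok.sum())];r=np.linalg.lstsq(A,g[ok],rcond=None);f+=r[1][0]/((g[ok]-g[ok].mean())**2).sum()
    return f
for w in ((S,T),(S,),(T,)):
    r=minimize(cost,[.58,.287],args=(w,),method='Nelder-Mead',options=dict(initial_simplex=[[.58,.287],[.584,.287],[.58,.291]]));print(r.x,r.fun)
r=minimize(cost,[.58,.287],args=((S,T),),method='Nelder-Mead').x
delta([.5803,.2868,.11],77.2)
E
```

```text
time_s: 11.63
position: [0.5685, 0.2455, 0.2108]
orientation: [-179.5, 0.2, 76.9]
contact_force: [-0.3, -0.8, -0.6]
grip_width: 0.04
grasp_force: 0.0
[0.57917458 0.28796707] 1.0016110506622666
[0.58000984 0.28642743] 0.1688242840438327
[0.57152802 0.29290616] 0.674358390751755
 delta [0.0432 0.0031 0.1006] turn -0.3 rows 2.6277631722989594
```

```bash

python3 -m pendant '[[0.022,0.002,0,0],[0.0432,0.003,0,0],[0.0432,0.003,0.035,0],[0.0432,0.003,0.07,0],[0.0432,0.003,0.1,0]]'
python3 -m pendant '[[0,0,0,0],[0,0,0,0]]'
python3 - <<'E'
from h import *
delta([.580,.2872,.066],77.2)
E
```

```text
time_s: 12.05
position: [0.5797, 0.2868, 0.108]
orientation: [-179.4, 0.3, 76.5]
contact_force: [-0.5, 0.4, 0.2]
grip_width: 0.0401
grasp_force: 0.0
time_s: 12.22
position: [0.5794, 0.2853, 0.1082]
orientation: [-179.2, 0.5, 76.5]
contact_force: [0.2, 0.5, 0.4]
grip_width: 0.0403
grasp_force: 0.0
 delta [0.0024 0.0007 0.0421] turn -0.7 rows 1.0123982639898337
```

```bash

python3 -m pendant '[[0.002,0.0005,0.015,0],[0.002,0.0005,0.03,0],[0.002,0.0005,0.042,0],[0.002,0.0005,0.042,0]]'
python3 -m pendant '[[0,0,0,0],[0,0,0,0],[0,0,0,0],[0,0,0,0]]' 0.0 50
python3 - <<'E'
from h import *
print(sense()['qpos'],sense()['orientation'])
E
```

```text
time_s: 12.55
position: [0.5798, 0.2864, 0.0649]
orientation: [-179.2, 0.5, 76.5]
contact_force: [-1.0, -0.1, 0.3]
grip_width: 0.0398
grasp_force: 0.0
time_s: 12.88
position: [0.5812, 0.2867, 0.0671]
orientation: [-179.4, 0.4, 76.5]
contact_force: [-0.6, -0.8, 2.5]
grip_width: 0.0192
grasp_force: 50.0
[-45.591354    38.74663568  23.09117603  98.60992745 -19.59247503
  47.41200969 -27.01604822] [-179.39352466    0.41048344   76.45671983]
```

```bash

python3 -m pendant '[[0,0,-0.015,0],[0,0,-0.045,0],[0,0,-0.08,0],[0,0,-0.12,0],[0,0,-0.12,0]]'
python3 - <<'E'
from h import *
print(sense()['qpos'])
delta([.5214,-.1557,.186],77.2)
E
```

```text
time_s: 13.3
position: [0.5867, 0.2885, 0.1956]
orientation: [-179.9, -0.1, 76.4]
contact_force: [2.1, 0.6, 0.1]
grip_width: 0.019
grasp_force: 50.0
[-48.12336386  30.06211464  26.73526114  94.09702706 -15.30418531
  59.50823782 -30.23543715]
 delta [-0.4471  0.0408  0.0089] turn -0.8 rows 10.769482037548666
```

```bash

python3 -m pendant '[[-0.035,0.003,0,0],[-0.07,0.006,0,0],[-0.105,0.009,0,0],[-0.14,0.012,0,0],[-0.175,0.016,0,0]]'
python3 -m pendant '[[-0.035,0.003,0,0],[-0.07,0.006,0,0],[-0.105,0.009,0,0],[-0.14,0.012,0,0],[-0.175,0.016,0,0]]'
python3 -m pendant '[[-0.035,0.003,0,0],[-0.07,0.006,0,0],[-0.095,0.0085,0,0],[-0.095,0.0085,0,0],[-0.095,0.0085,0,0]]'
python3 - <<'E'
from h import *
print(sense()['qpos'])
delta([.5214,-.1557,.125],77.2)
E
```

```text
time_s: 13.72
position: [0.5561, 0.1117, 0.1884]
orientation: [-179.4, 0.4, 76.5]
contact_force: [1.0, -0.1, -0.2]
grip_width: 0.0191
grasp_force: 50.0
time_s: 14.13
position: [0.5307, -0.0623, 0.1897]
orientation: [-179.4, 0.4, 76.5]
contact_force: [1.3, 1.3, -1.0]
grip_width: 0.0187
grasp_force: 50.0
time_s: 14.55
position: [0.517, -0.1567, 0.1903]
orientation: [-179.4, 0.5, 76.2]
contact_force: [-0.3, 0.6, -1.0]
grip_width: 0.0188
grasp_force: 50.0
[-14.86310284  20.50199888  34.51090096 110.4463445  -13.60002914
  53.79863604  12.39792001]
 delta [0.0026 0.0048 0.0652] turn -1.0 rows 1.5687986625312058
```

```bash

python3 -m pendant '[[0.0026,0.0048,0.03,0],[0.0026,0.0048,0.06,0],[0.0026,0.0048,0.063,0],[0.0026,0.0048,0.063,0],[0.0026,0.0048,0.063,0]]'
python3 - <<'E'
from h import *
s=shot('scene','s6');t=shot('top','t6')
delta([.5214,-.1557,.122],77.2)
p=np.array(sense()['position']);print('tip exp px',proj(s,p-[0,0,.06]),'hole px',proj(s,[.5214,-.1557,.055]))
b,a=cv2.imread('pics/s6.png'),cv2.imread('pics/t6.png')
cv2.imwrite('pics/c6.png',np.hstack([cv2.resize(b[185:245,175:235],(480,480),interpolation=cv2.INTER_CUBIC),cv2.resize(a[180:260,270:320],(300,480),interpolation=cv2.INTER_CUBIC)]))
E
```

```text
time_s: 14.97
position: [0.5224, -0.1534, 0.1272]
orientation: [-179.4, 0.5, 76.5]
contact_force: [-0.2, 0.2, -1.0]
grip_width: 0.0187
grasp_force: 50.0
 delta [-0.0021 -0.001   0.006 ] turn -0.7 rows 0.153442787780169
tip exp px [[204.82311589 212.91227713]] hole px [[204.40212058 216.10488052]]
```

View pics/c6.png

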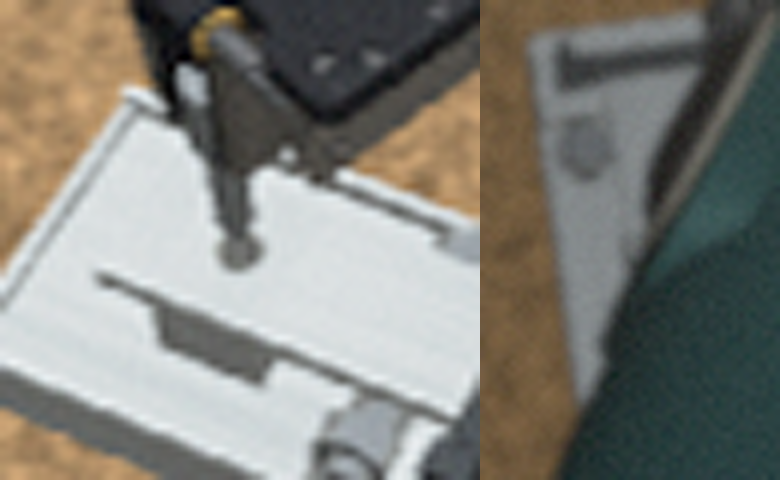

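The pin shank is at crop x≈234 and its tip is just above the hole at (238,250). I'll measure the lateral error sub-pixel.

```bash
python3 - <<'E'
from h import *
s=load('s6');st=sense();R=Rotation.from_euler('xyz',st['orientation'],degrees=True).as_matrix();p=np.array(st['position'])
g=cv2.cvtColor(s['img'],cv2.COLOR_RGB2GRAY).astype(float)
for v in range(205,220):
    r=g[v,196:214];print(v,r.astype(int).tolist())
for z in (.035,.045,.054,.06):
    c=p+R@[0,0,z];print(z,proj(s,c).round(2),[proj(s,c+R@d).round(2).tolist()[0] for d in ([.001,0,0],[0,.001,0])])
print('hole',proj(s,[.5214,-.1557,.055]),R[:,2],p)
E
```

```text
205 [219, 218, 223, 220, 163, 74, 52, 46, 61, 67, 69, 81, 107, 109, 115, 109, 74, 68]
206 [219, 221, 221, 224, 186, 108, 66, 67, 65, 57, 106, 185, 222, 200, 153, 102, 101, 101]
207 [220, 220, 219, 222, 187, 107, 74, 83, 77, 88, 175, 225, 229, 228, 221, 216, 199, 132]
208 [221, 219, 219, 220, 201, 128, 69, 86, 87, 78, 180, 228, 221, 221, 224, 227, 226, 197]
209 [219, 220, 217, 221, 224, 164, 69, 83, 85, 81, 178, 227, 222, 218, 220, 219, 222, 221]
210 [218, 220, 216, 219, 225, 174, 81, 80, 82, 80, 156, 211, 221, 219, 216, 217, 219, 221]
211 [219, 220, 220, 222, 227, 191, 106, 78, 84, 79, 124, 198, 222, 219, 217, 217, 218, 221]
212 [221, 221, 219, 223, 226, 187, 106, 72, 83, 79, 142, 201, 221, 218, 219, 217, 221, 219]
213 [220, 219, 223, 223, 224, 223, 168, 88, 78, 94, 178, 223, 222, 217, 219, 217, 218, 219]
214 [220, 219, 222, 222, 222, 226, 205, 122, 80, 89, 143, 196, 217, 221, 219, 219, 219, 219]
215 [223, 224, 224, 221, 223, 216, 168, 114, 109, 108, 103, 150, 203, 220, 218, 221, 219, 220]
216 [222, 223, 222, 219, 222, 209, 152, 111, 112, 114, 98, 132, 196, 220, 218, 220, 218, 221]
217 [223, 221, 221, 223, 222, 220, 166, 107, 113, 112, 103, 165, 214, 220, 217, 218, 222, 223]
218 [221, 221, 221, 221, 220, 224, 199, 149, 126, 139, 178, 209, 220, 219, 220, 222, 223, 224]
219 [221, 220, 223, 221, 221, 224, 220, 213, 206, 209, 216, 221, 221, 219, 221, 222, 224, 224]
0.035 [[203.59 206.99]] [[203.92, 206.75], [203.86, 207.24]]
0.045 [[203.97 209.38]] [[204.3, 209.14], [204.24, 209.63]]
0.054 [[204.31 211.49]] [[204.63, 211.26], [204.57, 211.75]]
0.06 [[204.53 212.89]] [[204.85, 212.65], [204.79, 213.14]]
hole [[204.40212058 216.10488052]] [-0.01070327 -0.00564804 -0.99992677] [ 0.52294525 -0.15391006  0.12794558]
```

Lateral error is about 0.6 mm, well inside the chamfer's capture. Insert.

```bash

python3 -m pendant '[[-0.0004,-0.0005,0.005,0],[-0.0004,-0.0005,0.01,0],[-0.0004,-0.0005,0.015,0],[-0.0004,-0.0005,0.02,0]]' - 60
python3 -m pendant '[[0,0,0.005,0],[0,0,0.01,0],[0,0,0.01,0]]'
```

```text
time_s: 15.4
position: [0.5209, -0.1543, 0.1059]
orientation: [-179.3, 0.5, 76.5]
contact_force: [0.4, 0.8, -0.8]
grip_width: 0.0188
grasp_force: 60.0
time_s: 15.65
position: [0.5207, -0.1543, 0.0952]
orientation: [-179.3, 0.5, 76.5]
contact_force: [1.2, -0.0, -1.6]
grip_width: 0.0189
grasp_force: 60.0
```

```bash

python3 -m pendant '[[0,0,0.005,0],[0,0,0.01,0],[0,0,0.015,0],[0,0,0.02,0],[0,0,0.02,0]]'
python3 -m pendant '[[0,0,0.003,0],[0,0,0.006,0],[0,0,0.008,0],[0,0,0.008,0]]'
```

```text
time_s: 16.07
position: [0.5206, -0.1543, 0.0753]
orientation: [-179.3, 0.5, 76.5]
contact_force: [1.5, 0.5, -1.6]
grip_width: 0.0187
grasp_force: 60.0
time_s: 16.4
position: [0.5206, -0.1545, 0.0681]
orientation: [-179.3, 0.5, 76.5]
contact_force: [3.4, 1.0, -3.0]
grip_width: 0.0186
grasp_force: 60.0
```

```bash

python3 -m pendant '[[0,0,0.001,0],[0,0,0.002,0],[0,0,0.003,0],[0,0,0.003,0]]'
python3 -m pendant '[[0,0,0.001,0],[0,0,0.002,0],[0,0,0.002,0]]'
```

```text
time_s: 16.73
position: [0.5207, -0.1546, 0.0676]
orientation: [-179.3, 0.4, 76.4]
contact_force: [-3.9, 3.5, 21.4]
grip_width: 0.0187
grasp_force: 60.0
time_s: 16.98
position: [0.5208, -0.1546, 0.0673]
orientation: [-179.4, 0.3, 76.4]
contact_force: [-9.4, 4.8, 38.0]
grip_width: 0.0188
grasp_force: 60.0
```

The head is seated and pressed at 38 N. I'll ease off slightly, hold, and verify.

```bash

python3 -m pendant '[[0,0,-0.001,0],[0,0,-0.001,0],[0,0,-0.001,0],[0,0,-0.001,0],[0,0,-0.001,0]]'
python3 -m pendant '[[0,0,0,0],[0,0,0,0],[0,0,0,0],[0,0,0,0],[0,0,0,0]]'
python3 - <<'E'
from h import *
s=shot('scene','s7');b=cv2.imread('pics/s7.png')
cv2.imwrite('pics/c7.png',np.hstack([cv2.resize(b[170:260,160:260],(444,400),interpolation=cv2.INTER_CUBIC),cv2.resize(b[60:260,160:360],(356,400))]))
E
```

```text
time_s: 17.4
position: [0.5207, -0.1546, 0.0675]
orientation: [-179.4, 0.3, 76.4]
contact_force: [-6.3, 4.4, 30.0]
grip_width: 0.0187
grasp_force: 60.0
time_s: 17.82
position: [0.5208, -0.1546, 0.0675]
orientation: [-179.4, 0.3, 76.4]
contact_force: [-6.3, 4.6, 29.0]
grip_width: 0.0191
grasp_force: 60.0
```

View pics/c7.png

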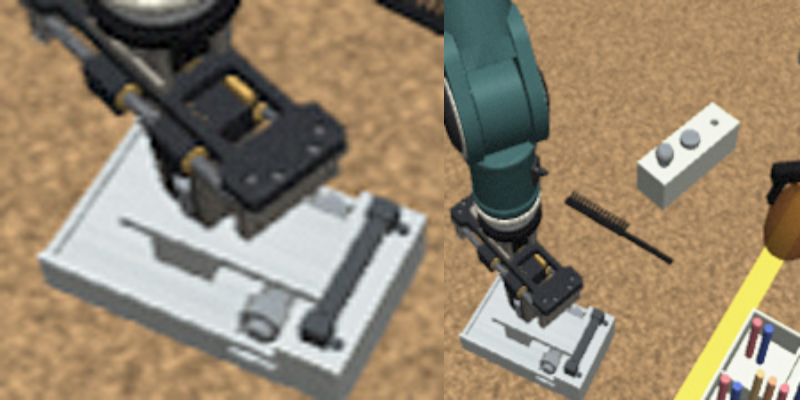

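The picture shows the jaw flat shut, the spindle seated (265,310), the fingers on the pin at the jaw (200,215), and the other two pins still in the stand. The press is steady at about 29 N.

```bash
python3 -c "
from cell import sign_off
print(sign_off())"
```

```text
the job is handed in; nothing more can be done
None
```

The job is handed in at about 18 s: the spindle was rolled into its seat, the jaw is shut, and the plain-headed pin is home and still held, pressed down at about 29 N; the other two pins are still in the stand.

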